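# Clear the display ledge and press the label holder home behind its lip

## Task

Sweep the three wood offcuts off the display ledge with the block brush, keeping the fingers off them, then stand the brush on its bristles on the table, clear of the ledge, and let go of it. Next take the label holder, slide its foot under the ledge's lip and push the sprung bar behind the lip fully back; finish still gripping the holder, upright and square to the lip, and holding it pressed home there. Leave the bottle, the tape roll and the radio where they are.

Things in the scene. Friction and masses are not known exactly. Their poses are not given: they have to be found in the camera images.
- ledge: Fixed display ledge: plywood board 220 (x) by 260 (y) by 18 mm thick, flat on the table. Origin: centre of its underside; +x points from its front strip to the lip. The strip before the lip (x -110 to 30 mm) is open at the front and both sides; the offcuts lie there. Behind it lip, end blocks and a back wall (x 30 to 92, y -90 to 90 mm) stand up to 46 mm above the table.
- lip_mouth (a point): Centre of the opening under the ledge's aluminium lip (18 mm deep in x): in the plane of the lip's front face (ledge x = 30, y = 0), 25 mm above the table. The opening is 14 mm high (18 to 32 mm above the table) and 120 mm wide between the two wooden end blocks. Axes as the ledge.
- spring_bar (a joint): Travel in m of the sprung steel bar behind the lip (112 mm wide, 2 to 26 mm above the board, seen in the slot behind the lip). At 0 its front face is 25 mm behind the lip's front face; pushed along the ledge's +x it meets a stop at 0.008. It takes about 3 N to start and 7 N at the stop, and springs forward when let go.
- holder: Loose aluminium label holder, about 120 g, standing on the table: flat foot 95 (x) by 70 (y) by 8 mm thick; across it an upright label plate 10 mm thick in x, 70 mm wide in y, top 60 mm above the underside, paper card on its -x face. Origin: on the foot's underside below the plate's middle, z up. Foot from x = -20 to +75 mm; its long end (+x) goes under the lip. Grip the plate by its thickness.
- foot_tip (a point): Middle of the end face of the holder's foot, at holder x = 75 mm, 4 mm above its underside. Axes as the holder.
- brush: Loose block brush, about 220 g, standing on its bristles: stiff bristle block 124 (x) by 34 by 30 mm high, above it a wooden block 130 (x) by 40 (y) mm from 30 to 48 mm high, and on top a grip rib 90 (x) by 22 mm (y) from 48 to 84 mm high. Origin: centre of the bristles' underside; x along its length, z up.
- offcut_a: Loose wood offcut, a block 34 by 26 by 24 mm high, lying on the ledge's front strip; origin at its centre.
- offcut_b: Loose wood offcut, a dowel end 28 mm in diameter and 26 mm high, standing on the ledge's front strip; origin at its centre.
- offcut_c: Loose wood offcut, a block 26 by 30 by 22 mm high, lying on the ledge's front strip; origin at its centre.
- bottle: Bystander: bottle, 66 mm in diameter, 200 mm high; origin at the centre of its underside.
- tape: Bystander: roll of tape lying flat, 110 mm across, 48 mm high; origin at the centre of its underside.
- radio: Bystander: small grey radio lying flat, 65 by 120 by 28 mm high; origin at the centre of its underside.
Not all that is in view belongs to the job. There is more than one size of the brush; the job needs the smallest.

How it is judged:
By the outcome, as a careful person would: the job done as asked, in the order asked, and still so for the second after the job is handed in, while the arm keeps its last pose, push and grip.
It also fails if it takes over 69 s, if anything falls off the work surface, if the arm or the gripper's body presses on something with over 40 N, if the wrist force passes 120 N, or if a joint passes its speed limit or range.

## Robot

A 6-joint arm with a two-finger parallel gripper is mounted at the origin on the work surface. World frame = base frame: x ahead of the robot, y to its left, z up, the work surface at z = 0. Lengths are in mm, angles in rad, forces in N, time in s.
With the tool pointing down it reaches from about 350 to 875 mm from the base axis. Payload 4.2 kg.
Tool frame: the origin (TCP) lies midway between the tips of the shut fingers; the grasp point (between the pads) lies 19 mm behind it; z points along the fingers, y is the line along which they close (so a half turn about z gives the same grasp; the last joint's range is limited). The gripper opens to 85 mm and grips with 20 to 120 N. Pads are 22 mm wide; open, the fingers measure 114 mm over their backs; the gripper's body (76 mm by 85 mm) begins 54 mm behind the grasp point. The pads swing forward as they close: fully open they stand 13 mm farther back than shut.
Start: joints at [-1.068, 0.385, 0.008, 0, -1.194, -0.259], TCP at [150.887, -606.492, 231.312] pointing down, gripper open.
Joint ranges: [-3.14, 3.14], [-1.21, 2.06], [-1.07, 1.41], [-3.16, 2.05], [-2.99, -0.16], [-3.1, 3.1]. Speed limits (rad/s): [2.79, 2.79, 3.14, 3.14, 3.14, 3.14].

## Interface

Orientations are given as a unit quaternion [x, y, z, w].
In Python, from bench import * gives the robot as it stands.
- The arm moves only by the tool drive_tool, never from a script. Its argument "plan" is a list that holds one entry, the list of rows, each a list of 5 numbers: the closure, from -1 (fully open) to 1 (shut), then the shift along the world's x, y, z in mm, then the turn about the world's z in degrees. A call has 1 to 20 rows; each row shifts and turns the commanded pose from where the row before left it; what a row does not reach is not made up. A row lasts 1/12 s, in which the tool goes at most 41.7 mm and 7.16 degrees, less where a joint would pass 70% of its speed; a pose out of reach is approached as far as the arm can. A call is refused whole if a number of a shift passes 41.7 or a number of a turn 7.16, either way. A call with a gripper value outside its range is refused whole. The fingers move at their own pace and stop on an object; the grip force is fixed at half the most. Time passes only in rows, so rows that do not move let the fingers close. It gives the time, the measured TCP pose, the force, the opening and the grip force at its end, in the units of the state.
- read_state(): the state, without advancing time (a new reading comes with each control period).
- get_image(name): name is "side" or "top" or "wrist"; returns (picture, depth): 480x640x3 uint8, red, green, blue; 480x640 float32, mm along the optical axis (not along the pixel's ray), 0 where there is no reading.
- camera_model(name): a dict with "fx", "fy", "cx", "cy" (pixels), "distortion" ([k1, k2, p1, p2, k3] as OpenCV has them; the pictures are not rectified), "R" (3x3) and "t" (3): a world point X has camera coordinates R X + t; the wrist camera has in their place "mount" (4x4, takes a point from camera to tool coordinates, whose origin is the TCP and whose axes are the flange's). Camera axes: x right, y down, z forward; pixel columns grow to the right and rows downward; lengths in mm; the calibration is good to about 2 mm. A picture is of the moment at which its call begins: read the wrist's pose just before it. camera_model takes no time and is no camera call.
- job_done(): hands the job in; it is judged then, once.
The state is a dict: "clock": time; "joints": joint angles; "joint_vel": joint speeds; "joint_efforts": joint torques, N m; "position": TCP position; "ee_rot": TCP orientation; "contact_force": force on the tool from outside, world axes, zero at the start; "wrist_torque": the same for the moment, N m; "gripper_width": finger opening in mm; "grasp_force": force on a finger pad.
Only numpy, scipy, OpenCV 4.12 (cv2) and the standard library are available. Lean on these libraries where they do the work, as an engineer would, in place of code of your own. Each camera call takes 0.05 s, during which the arm holds its last target. There are 200 camera calls.

## Working session

There is one attempt and no reset: what is moved stays moved. The work goes in short steps, Python scripts to look and compute and a tool call to move; the robot and the scene stay as the last step left them, time stands still between calls to the robot, and variables do not carry over. Pictures are saved under pics/ and viewed, at most 10 in all, crops included, and the job is handed in when it is done.

Besides the shell and the picture viewer there is one more tool, called after "Emit:" as name([rows], argument=value, ...), one row to a line, values as JSON. drive_tool: Moves the arm, as the interface text tells. Its arguments: {"type":"object","properties":{"plan":{"type":"array"}},"required":["plan"]}

```bash
mkdir -p pics; ls; python3 - <<'E'
from bench import *
import cv2,numpy as np
s=read_state();print(s)
for n in("top","side"):
    p,d=get_image(n);np.savez('%s0.npz'%n,p=p,d=d);cv2.imwrite('pics/%s0.png'%n,p[:,:,::-1])
    print(camera_model(n))
print(camera_model("wrist"))
E
```

```text
pics
{'clock': 0.0, 'joints': array([-1.06839610e+00,  3.85566991e-01,  6.65650159e-03, -5.03019879e-04,
       -1.19397542e+00, -2.58642694e-01]), 'joint_vel': array([-7.11238620e-04, -5.77080553e-04,  9.65032348e-04,  1.05588361e-04,
       -7.52631156e-04,  4.88556352e-05]), 'joint_efforts': array([-1.08472414e-03, -3.92288768e+01,  1.88394374e+01,  4.18628901e+00,
       -4.77248192e-03,  3.70779503e-06]), 'position': array([ 150.75870156, -605.96379465,  230.22667449]), 'ee_rot': array([-1.21485077e-01,  9.92592681e-01,  1.05688236e-03, -1.70995196e-04]), 'contact_force': array([ 0.09800408,  0.51035803, -0.00997266]), 'wrist_torque': array([-0.02263026, -0.01089239,  0.02089866]), 'grasp_force': 0.0, 'gripper_width': 85.18102066813402}
{'fx': 500.76096943462244, 'fy': 500.76096943462244, 'cx': 315.658512194033, 'cy': 238.25388807390203, 'distortion': array([-0.02572202,  0.        ,  0.        ,  0.        ,  0.        ]), 'R': array([[ 2.55668508e-02, -9.99648278e-01,  7.04674766e-03],
       [-9.72896428e-01, -2.65019813e-02, -2.29717620e-01],
       [ 2.29823576e-01, -9.8259
[... 329 characters left out ...]
],
       [-0.22986455,  0.65392135, -0.72079759],
       [ 0.22592563, -0.68454307, -0.69307893]]), 't': array([ 502.44084777,  118.32714233, 1166.62976408])}
{'fx': 366.1595105984756, 'fy': 366.1595105984756, 'cx': 317.7598307866644, 'cy': 239.05273008561608, 'distortion': array([-0.07634873,  0.        ,  0.        ,  0.        ,  0.        ]), 'mount': array([[ 1.37830180e-03, -9.51284692e-01, -3.08310775e-01,
         7.85353506e+01],
       [ 9.99999049e-01,  1.32307454e-03,  3.88179544e-04,
        -5.39461460e-01],
       [ 3.86488780e-05, -3.08311017e-01,  9.51285612e-01,
        -1.41771841e+02],
       [ 0.00000000e+00,  0.00000000e+00,  0.00000000e+00,
         1.00000000e+00]])}
```

View pics/top0.png

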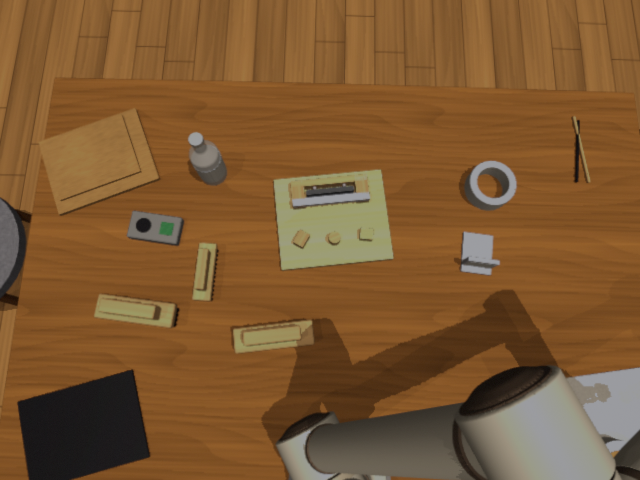

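View pics/side0.png

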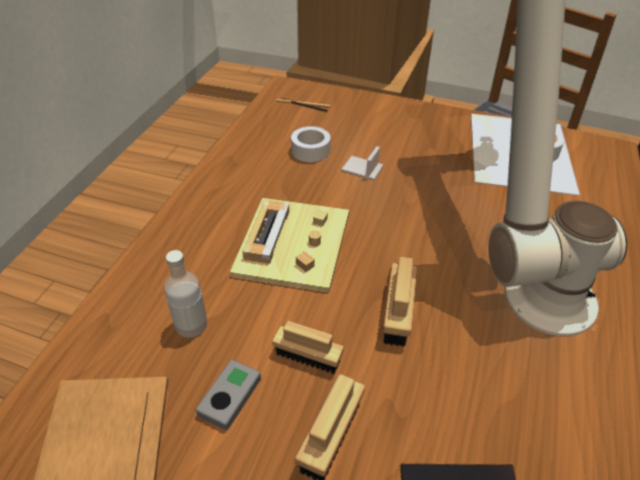

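The pictures show three brushes: A (top px 204,272; about 57 px long), B (136,311; about 80 px) and C (273,336; about 80 px). A is the shortest, so it fits the 130 mm brush. The ledge is at (333,220) with its lip on the far side (row ~199) and the offcuts at (301,239), (334,238) and (367,235). The holder is at (478,255). Next I'll measure everything and confirm brush A in a crop.

```bash
cat > h.py <<'E'
import numpy as np,cv2
from bench import *
def cloud(n,d,T=None):
    m=camera_model(n);K=np.array([[m['fx'],0,m['cx']],[0,m['fy'],m['cy']],[0,0,1]])
    v,u=np.mgrid[:480,:640];q=cv2.undistortPoints(np.stack([u,v],-1).reshape(-1,1,2).astype(float),K,m['distortion']).reshape(480,640,2)
    P=np.dstack([q*d[...,None],d])
    if T is None: W=(P-m['t'])@m['R']
    else:
        P=P@m['mount'][:3,:3].T+m['mount'][:3,3]; W=P@T[0].T+T[1]
    W[d<=0]=np.nan; return W
def rect(W,box,z0,z1,name='',lo=10):
    u0,v0,u1,v1=box;w=W[v0:v1,u0:u1].reshape(-1,3);w=w[(w[:,2]>z0)&(w[:,2]<z1)]
    if len(w)<lo: print(name,'few',len(w));return
    r=cv2.minAreaRect(w[:,:2].astype(np.float32));print(name,len(w),'c',np.round(r[0],1),'size',np.round(r[1],1),'ang',round(r[2],1),'zmed',round(float(np.median(w[:,2])),1))
E
python3 - <<'E'
from h import *
f=np.load('top0.npz');W=cloud('top',f['d'])
for n,b,z in [('table',(400,280,440,300),(-20,20)),('brA rib',(185,235,225,310),(75,95)),('brA all',(185,235,225,310),(40,95)),('brB all',(85,285,190,335),(40,140)),('brC all',(225,310,325,360),(40,140)),
 ('ledge',(265,160,400,275),(12,60)),('ledge up',(265,160,400,230),(38,60)),('strip',(265,160,400,275),(14,22)),('oa',(288,225,315,252),(34,50)),('ob',(322,226,345,250),(36,52)),('oc',(352,222,380,246),(32,50)),
 ('hold plate',(450,225,510,285),(45,75)),('hold foot',(450,225,510,285),(5,13)),('bottle',(180,125,240,190),(15,220)),('tape',(455,150,530,215),(40,60)),('radio',(120,200,190,250),(20,40))]:
    rect(W,b,*z,n)
p=cv2.resize(f['p'][200:370,80:330],None,fx=3,fy=3,interpolation=2);cv2.imwrite('pics/crop1.png',p[:,:,::-1])
E
```

```text
table 797 c [ 422.8 -182.1] size [45.2 93.3] ang 1.6 zmed -0.3
brA rib 439 c [445.1 309. ] size [24.  90.8] ang 87.9 zmed 82.2
brA all 1054 c [445.3 309. ] size [ 41.4 130.6] ang 87.4 zmed 54.4
brB all 1939 c [354.  450.4] size [175.1  53.1] ang 84.3 zmed 64.6
brC all 2019 c [305.6 147. ] size [ 53.1 171.9] ang 8.1 zmed 64.7
ledge 9913 c [583.7  23.9] size [221.5 260.7] ang 7.3 zmed 18.2
ledge up 1758 c [609.4  27.8] size [134.1 180.3] ang 6.8 zmed 44.6
strip 6822 c [583.6  23.9] size [221.4 260.3] ang 7.4 zmed 17.4
oa 174 c [527.3  95.2] size [26.1 35.1] ang 62.8 zmed 41.2
ob 119 c [531.2  18.3] size [25.9 25.4] ang 2.4 zmed 43.1
oc 151 c [543.4 -53.8] size [29.6 27.1] ang 85.4 zmed 39.2
hold plate 193 c [ 483.3 -313.3] size [70.5 11.7] ang 83.1 zmed 58.9
hold foot 870 c [ 516.7 -327.7] size [119.9 131.6] ang 89.0 zmed 8.0
bottle 1295 c [689.7 312.2] size [59.5 66.4] ang 29.0 zmed 128.2
tape 940 c [ 671.7 -349.3] size [106.6 110. ] ang 44.7 zmed 47.7
radio 1380 c [549.2 437.9] size [120.8  65.8] ang 82.5 zmed 26.7
```

View pics/crop1.png

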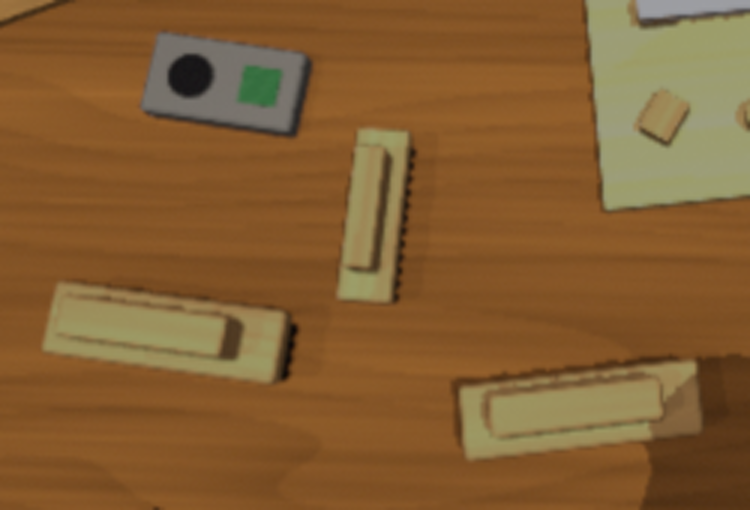

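The crop confirms brush A (crop ~375,215): it measures 130.6 x 41.4 mm with a 91 x 24 rib, while B and C are about 172 x 53. Brush A is the one.

Emit:
drive_tool([
  [[-1,20,25,0,0],[-1,25,25,0,-2],[-1,30,25,0,-2],[-1,30,25,0,-2],[-1,30,25,0,-2],[-1,30,25,0,-2],[-1,30,25,0,-2],[-1,30,25,0,-2],[-1,30,25,0,-2],[-1,25,25,0,-0.5],[-1,14,25,0,0],[-1,0,20,0,0],[-1,0,0,0,0]],
])

```text
clock: 1.18
position: [445.3, -308.4, 230.8]
ee_rot: [0.02, 1.0, 0.001, -0.001]
contact_force: [-0.3, -0.2, -0.5]
gripper_width: 85.2
grasp_force: 0.0
```

```bash
cat >> h.py <<'E'
from scipy.spatial.transform import Rotation as Ro
def wcloud(tag):
    s=read_state();p,d=get_image('wrist');cv2.imwrite('pics/%s.png'%tag,p[:,:,::-1])
    return s,p,d,cloud('wrist',d,(Ro.from_quat(s['ee_rot']).as_matrix(),s['position']))
def region(W,x0,x1,y0,y1,z0,z1,name=''):
    w=W.reshape(-1,3);w=w[(w[:,0]>x0)&(w[:,0]<x1)&(w[:,1]>y0)&(w[:,1]<y1)&(w[:,2]>z0)&(w[:,2]<z1)]
    rect(w[None],(0,0,len(w),1),z0,z1,name)
E
python3 - <<'E'
from h import *
s,p,d,W=wcloud('w1');print(s['position'],Ro.from_quat(s['ee_rot']).as_matrix()[:,1])
region(W,400,650,-400,-250,45,70,'plate')
region(W,400,600,-400,-250,5,14,'foot')
region(W,300,400,-400,-250,-10,10,'table')
f=np.load('top0.npz');Wt=cloud('top',f['d']);region(Wt,440,580,-375,-250,5,11,'topfoot');region(Wt,440,580,-375,-250,40,70,'topplate')
E
```

```text
[ 445.27076386 -308.35902878  230.75559156] [0.04023752 0.99918911 0.00143958]
plate 2337 c [ 566.9 -335.6] size [ 94.3 180.3] ang 82.1 zmed 48.2
foot 3641 c [ 513.  -315.1] size [70.1 94.5] ang 83.6 zmed 7.2
table 16560 c [ 350. -325.] size [150. 100.] ang 90.0 zmed -0.8
topfoot 797 c [ 512.4 -324.3] size [106.9 123.2] ang 85.7 zmed 7.8
topplate 216 c [ 483.3 -313.3] size [70.5 11.7] ang 83.1 zmed 58.1
```

Emit:
drive_tool([
  [[-1,0,20,0,0],[-1,0,30,0,0],[-1,0,33,0,0],[-1,0,33,0,0],[-1,0,33,0,0],[-1,0,33,0,0],[-1,0,33,0,0],[-1,0,33,0,0],[-1,0,33,0,0],[-1,0,33,0,0],[-1,0,33,0,0],[-1,0,33,0,0],[-1,0,33,0,0],[-1,0,33,0,0],[-1,0,33,0,0],[-1,0,33,0,0],[-1,0,33,0,0],[-1,0,33,0,0],[-1,0,29,0,0],[-1,0,10,0,0]],
])

```text
clock: 2.9
position: [445.7, 308.1, 230.8]
ee_rot: [0.021, 1.0, 0.0, 0.0]
contact_force: [0.6, -0.1, 1.2]
gripper_width: 85.3
grasp_force: 0.0
```

Emit:
drive_tool([
  [[-1,0,0,0,0],[-1,0,0,0,0]],
])

```text
clock: 3.07
position: [445.0, 304.8, 230.8]
ee_rot: [0.022, 1.0, -0.001, -0.0]
contact_force: [-0.2, -1.2, -1.3]
gripper_width: 85.2
grasp_force: 0.0
```

```bash
python3 - <<'E'
from h import *
s,p,d,W=wcloud('w2');print(s['position'],Ro.from_quat(s['ee_rot']).as_matrix()[:,1],s['joints'])
region(W,370,530,250,370,72,92,'rib')
region(W,370,530,250,370,42,60,'block')
E
```

```text
[445.03273697 304.82927885 230.77062943] [ 0.04453867  0.99900697 -0.0011715 ] [ 9.01274799e-01  2.40513195e-01 -2.02362115e-01 -8.12676705e-05
 -1.12941857e+00 -2.51659035e+00]
rib 2785 c [447.4 310.8] size [21.9 89.1] ang 87.9 zmed 83.1
block 3163 c [436.2 314. ] size [ 68.5 156.6] ang 73.2 zmed 47.1
```

Emit:
drive_tool([
  [[-1,1.5,5,-20,0],[-1,0,0,-35,0],[-1,0,0,-35,0],[-1,0,0,-35,0],[-1,0,0,-30,0],[-1,0,0,-16,0],[-1,0,0,-8,0],[-1,0,0,0,0],[1,0,0,0,0],[1,0,0,0,0],[1,0,0,0,0],[1,0,0,0,0],[1,0,0,0,0],[1,0,0,0,0],[1,0,0,0,0],[1,0,0,0,0]],
])

```text
clock: 4.45
position: [446.8, 311.2, 53.3]
ee_rot: [0.022, 1.0, 0.001, 0.001]
contact_force: [-1.2, -0.1, 5.3]
gripper_width: 21.2
grasp_force: 60.1
```

Emit:
drive_tool([
  [[1,0,0,8,0],[1,0,0,22,0],[1,0,0,22,0],[1,6,-10,8,0],[1,12,-24,0,2],[1,14,-28,0,2],[1,14,-28,0,2],[1,12,-24,0,2],[1,8,-16,0,1.85],[1,0,0,0,0],[1,0,0,-15,0],[1,0,0,-16,0],[1,0,0,-8,0],[1,0,0,0,0],[1,0,0,0,0],[1,0,0,0,0]],
])

```text
clock: 5.78
position: [512.8, 180.9, 73.8]
ee_rot: [-0.064, 0.998, 0.0, 0.0]
contact_force: [0.2, -0.2, -1.7]
gripper_width: 21.1
grasp_force: 59.2
```

```bash
python3 - <<'E'
from h import *
s=read_state();print(s['position'],Ro.from_quat(s['ee_rot']).as_matrix()[:,1],s['contact_force'])
p,d=get_image('side');cv2.imwrite('pics/s1.png',p[150:390,180:480][:,:,::-1].repeat(2,0).repeat(2,1))
E
```

```text
[512.75038522 180.93535161  73.84577754] [-1.27882660e-01  9.91789278e-01  2.33005017e-04] [ 0.17887395 -0.22558418 -1.66216425]
```

View pics/s1.png

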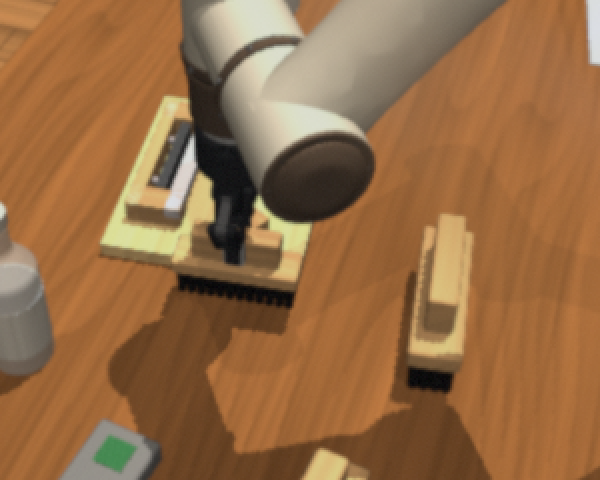

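The brush hangs level beside the ledge (crop 237,270). Next is the sweep along the ledge's -y.

Emit:
drive_tool([
  [[1,0.9,-7,0,0],[1,1.6,-12.4,0,0],[1,1.8,-14,0,0],[1,1.8,-14,0,0],[1,1.8,-14,0,0],[1,1.8,-14,0,0],[1,1.8,-14,0,0],[1,1.8,-14,0,0],[1,1.8,-14,0,0],[1,1.8,-14,0,0],[1,1.8,-14,0,0],[1,1.8,-14,0,0],[1,1.8,-14,0,0],[1,1.8,-14,0,0],[1,1.8,-14,0,0],[1,1.8,-14,0,0],[1,1.8,-14,0,0],[1,1.8,-14,0,0],[1,1.8,-14,0,0],[1,1.8,-14,0,0]],
])

```text
clock: 7.5
position: [546.7, -93.1, 73.4]
ee_rot: [-0.063, 0.998, 0.0, -0.0]
contact_force: [-0.5, 0.2, -3.7]
gripper_width: 21.3
grasp_force: 59.3
```

Emit:
drive_tool([
  [[1,1.4,-11,0,0],[1,1.4,-11,0,0],[1,1.4,-11,0,0],[1,1.4,-11,0,0],[1,1.2,-9,0,0],[1,1,-8,0,0],[1,0,0,0,0]],
])

```text
clock: 8.08
position: [555.3, -153.3, 73.2]
ee_rot: [-0.063, 0.998, -0.0, 0.0]
contact_force: [-0.1, -0.3, -2.5]
gripper_width: 21.1
grasp_force: 59.3
```

```bash
python3 - <<'E'
from h import *
s=read_state();print(s['position'],Ro.from_quat(s['ee_rot']).as_matrix()[:,1],s['contact_force'])
p,d=get_image('side');cv2.imwrite('pics/s2.png',p[100:320,180:480][:,:,::-1].repeat(2,0).repeat(2,1))
E
```

```text
[ 555.31371434 -153.26900966   73.24596042] [-1.26124201e-01  9.92014420e-01 -2.76105929e-04] [-0.06799088 -0.28884774 -2.45570066]
```

View pics/s2.png

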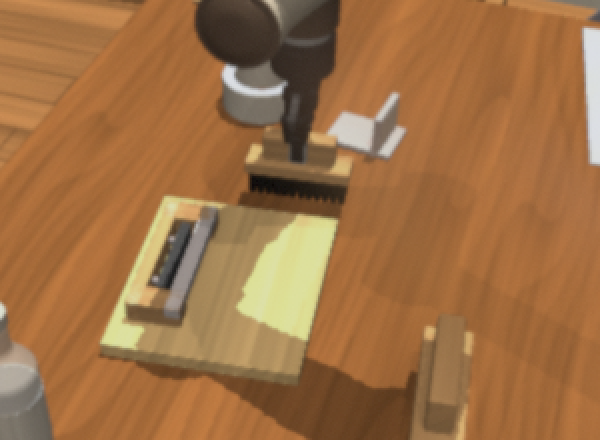

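The strip is empty; the brush is past the ledge's right edge at crop (300,170). Now I'll put the brush back on the free table area to the left.

Emit:
drive_tool([
  [[1,0,4,15,0],[1,0,4,30,0],[1,0,10,30,0],[1,-6,24,5,0],[1,-7,28,0,0],[1,-7,28,0,0],[1,-7,28,0,0],[1,-7,28,0,0],[1,-7,28,0,0],[1,-7,28,0,0],[1,-7,28,0,0],[1,-7,28,0,0],[1,-7,28,0,0],[1,-7,28,0,0],[1,-7,28,0,0],[1,-7,28,0,0],[1,-7,28,0,0],[1,-7,28,0,0],[1,-5,22,0,0],[1,-4,12,0,0]],
])

```text
clock: 9.8
position: [441.2, 318.9, 153.4]
ee_rot: [-0.065, 0.998, 0.0, 0.0]
contact_force: [-0.7, -0.1, -2.5]
gripper_width: 21.0
grasp_force: 59.3
```

Emit:
drive_tool([
  [[1,0,0,-10,0],[1,0,0,-25,0],[1,0,0,-25,0],[1,0,0,-20,0],[1,0,0,-10,0],[1,0,0,-5,0],[1,0,0,-3,0],[1,0,0,0,0],[1,0,0,0,0]],
])

```text
clock: 10.55
position: [442.7, 316.6, 56.3]
ee_rot: [-0.064, 0.998, 0.001, 0.001]
contact_force: [-0.5, 0.2, -1.9]
gripper_width: 21.3
grasp_force: 59.3
```

Emit:
drive_tool([
  [[1,0,0,-1.5,0],[1,0,0,-1,0],[1,0,0,0,0],[1,0,0,0,0]],
])

```text
clock: 10.88
position: [442.3, 316.4, 53.3]
ee_rot: [-0.064, 0.998, 0.0, 0.0]
contact_force: [0.4, -0.3, -1.2]
gripper_width: 21.2
grasp_force: 59.6
```

Emit:
drive_tool([
  [[1,0,0,-0.5,0],[1,0,0,0,0],[-1,0,0,0,0],[-1,0,0,0,0],[-1,0,0,0,0],[-1,0,0,0,0],[-1,0,0,0,0],[-1,0,0,0,0],[-1,0,0,10,0],[-1,0,0,25,0],[-1,0,0,35,0],[-1,0,0,35,0],[-1,0,0,35,0],[-1,0,-10,30,0],[-1,2,-25,10,3]],
])

```text
clock: 12.13
position: [446.2, 284.0, 238.6]
ee_rot: [-0.092, 0.996, 0.003, 0.005]
contact_force: [0.8, -0.8, 0.5]
gripper_width: 85.4
grasp_force: 0.0
```

Emit:
drive_tool([
  [[-1,2,-33,0,4],[-1,2,-33,0,4],[-1,2,-33,0,4],[-1,2,-33,0,4],[-1,2,-33,0,4],[-1,2,-33,0,4],[-1,2,-33,0,4],[-1,2,-33,0,4],[-1,2,-33,0,4],[-1,2,-33,0,4],[-1,2,-33,0,4],[-1,2,-33,0,4],[-1,2,-33,0,4],[-1,2,-33,0,4],[-1,2,-33,0,4],[-1,2,-33,0,4],[-1,2,-33,0,4],[-1,2,-25,0,4],[-1,0,-8,0,1],[-1,0,0,0,0]],
])

```text
clock: 13.8
position: [479.7, -314.9, 232.5]
ee_rot: [-0.664, 0.748, -0.0, -0.0]
contact_force: [-0.1, 0.7, 0.3]
gripper_width: 85.7
grasp_force: 0.0
```

```bash
python3 - <<'E'
from h import *
s,p,d,W=wcloud('w3');print(s['position'],Ro.from_quat(s['ee_rot']).as_matrix()[:,1],s['joints'][[0,5]])
region(W,420,550,-370,-255,45,70,'plate')
region(W,420,590,-370,-265,4,13,'foot')
p,d=get_image('top');W=cloud('top',d);cv2.imwrite('pics/t3.png',p[150:330,180:520][:,:,::-1].repeat(2,0).repeat(2,1))
region(W,360,530,260,370,72,92,'rib');region(W,440,540,-370,-255,45,70,'plate')
rect(W,(265,160,400,275),14,22,'ledge')
w=cloud
region(W,440,620,-265,-110,5,34,'offcuts')
E
```

```text
[ 479.72081351 -314.88568079  232.47993042] [-9.92867910e-01  1.19219573e-01  8.37507115e-05] [-0.29847702  0.1788334 ]
plate 938 c [ 485.8 -311.9] size [70.  10.6] ang 83.2 zmed 59.1
foot 5323 c [ 513.  -314.9] size [70.2 94.3] ang 83.5 zmed 7.3
rib 449 c [440.5 314.5] size [90.8 23.3] ang 7.2 zmed 82.3
plate few 0
ledge 7246 c [583.6  23.9] size [221.2 260.4] ang 7.3 zmed 17.4
offcuts 559 c [ 524.1 -164.7] size [110.  165.9] ang 82.2 zmed 22.0
```

View pics/t3.png

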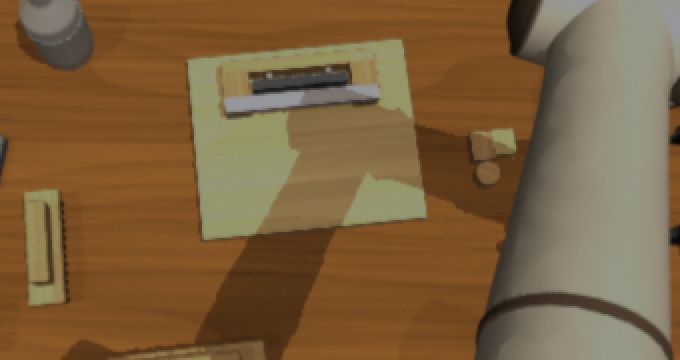

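View pics/w3.png

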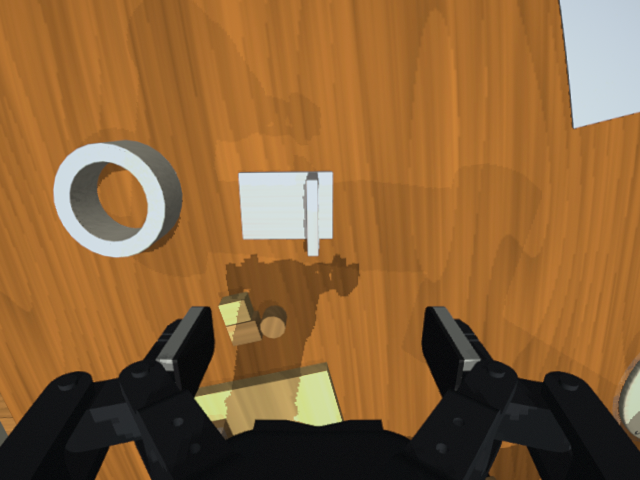

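The top view shows the strip clear, the brush standing at crop (45,247), and the three offcuts on the table at (495,150). The wrist view shows the holder untouched at (290,205). Now I'll grasp the holder.

Emit:
drive_tool([
  [[-1,6,3,-15,0.2],[-1,0,0,-30,0],[-1,0,0,-35,0],[-1,0,0,-35,0],[-1,0,0,-35,0],[-1,0,0,-30,0],[-1,0,0,-20,0],[-1,0,0,-10,0],[-1,0,0,0,0],[-1,0,0,0,0]],
])

```text
clock: 14.73
position: [486.9, -309.5, 23.2]
ee_rot: [-0.667, 0.745, -0.0, 0.0]
contact_force: [0.1, -0.2, 0.1]
gripper_width: 85.2
grasp_force: 0.0
```

Emit:
drive_tool([
  [[-1,-1,-2,-1,-0.2],[-1,0,0,0,0],[1,0,0,0,0],[1,0,0,0,0],[1,0,0,0,0],[1,0,0,0,0],[1,0,0,0,0],[1,0,0,0,0],[1,0,0,0,0],[1,0,0,0,0],[1,0,0,0,0],[1,0,0,0,0]],
])

```text
clock: 15.73
position: [485.3, -312.0, 21.4]
ee_rot: [-0.665, 0.747, -0.0, 0.0]
contact_force: [0.3, 0.2, 0.9]
gripper_width: 9.4
grasp_force: 58.5
```

```bash
python3 - <<'E'
from h import *
s=read_state();r=Ro.from_quat(s['ee_rot']).as_matrix();print(s['position'],np.degrees(np.arctan2(r[1,1],r[0,1])),r[:,2],s['contact_force'],s['gripper_width'],s['grasp_force'])
s,p,d,W=wcloud('w4')
region(W,420,590,-370,-265,4,13,'foot')
E
```

```text
[ 485.25657524 -311.95056263   21.41785914] 173.32241607303092 [ 3.30596920e-04 -1.48926607e-04 -9.99999934e-01] [0.34847125 0.24205129 0.89674078] 9.408195741931426 58.50880801677704
foot 18294 c [ 513.  -315.5] size [70.  95.1] ang 83.3 zmed 7.2
```

Emit:
drive_tool([
  [[1,0,0,10,0],[1,0,0,25,0],[1,0,0,35,0],[1,0,8,10,0],[1,2,20,0,1],[1,2.5,25,0,1.5],[1,2.5,25,0,1.5],[1,2.5,25,0,1.5],[1,2.5,25,0,1.5],[1,2.5,25,0,1.5],[1,2.5,25,0,1.5],[1,2.5,25,0,1.5],[1,2.5,25,0,1.5],[1,2.5,25,0,1],[1,2.5,25,0,0],[1,2,25,0,0],[1,2,16,0,0],[1,0,8,0,0],[1,0,0,0,0],[1,0,0,0,0]],
])

```text
clock: 17.45
position: [515.6, 15.0, 101.3]
ee_rot: [0.751, -0.66, -0.0, 0.0]
contact_force: [1.0, 0.5, -1.3]
gripper_width: 9.1
grasp_force: 58.4
```

```bash
python3 - <<'E'
from h import *
s,p,d,W=wcloud('w5')
r=Ro.from_quat(s['ee_rot']).as_matrix();print(s['position'],np.degrees(np.arctan2(r[1,1],r[0,1])),r[:,2],s['contact_force'])
p,d=get_image('top');Wt=cloud('top',d)
for n,w in(('wrist',W),('top',Wt)):
    region(w,440,750,-160,220,13,22,n+' board');region(w,560,750,-120,150,40,52,n+' lip etc')
    region(w,480,610,-60,90,62,86,n+' foot')
    # lip front edge
    q=w.reshape(-1,3);q=q[(q[:,2]>41)&(q[:,2]<50)&(q[:,0]>560)&(q[:,0]<720)&(q[:,1]>-70)&(q[:,1]<110)]
    e=[]
    for y in range(-60,105,4):
        k=q[abs(q[:,1]-y)<2]
        if len(k)>3:e.append((y,k[:,0].min()))
    e=np.array(e)
    if len(e)>4:
        c=np.polyfit(e[:,0],e[:,1],1)
        k=abs(e[:,1]-np.polyval(c,e[:,0]))<2
        c=np.polyfit(e[k,0],e[k,1],1);print('front edge yaw',-np.degrees(np.arctan(c[0])),'x at y=28',np.polyval(c,27.7),k.sum())
E
```

```text
[515.63134265  15.0007905  101.3325649 ] -172.65872134837315 [-5.62487770e-04 -7.39062880e-05 -9.99999839e-01] [ 1.02732683  0.45464417 -1.26590129]
wrist board 55317 c [586.3  25.7] size [221.3 259.8] ang 7.3 zmed 17.2
wrist lip etc 24393 c [646.6  33.8] size [ 64.3 180.2] ang 7.5 zmed 45.0
wrist foot 1327 c [543.4  17.9] size [95.  69.5] ang 7.5 zmed 85.4
front edge yaw 7.373204130781156 x at y=28 615.3235593295466 42
top board 3332 c [584.  24.] size [221.5 260.3] ang 7.4 zmed 17.2
top lip etc 79 c [662.3  96.1] size [13.9 56.8] ang 13.8 zmed 45.2
top foot 50 c [515.1  12.9] size [43.3 70. ] ang 7.3 zmed 84.8
front edge yaw 17.258226675840834 x at y=28 680.9292566928699 5
```

View pics/w5.png

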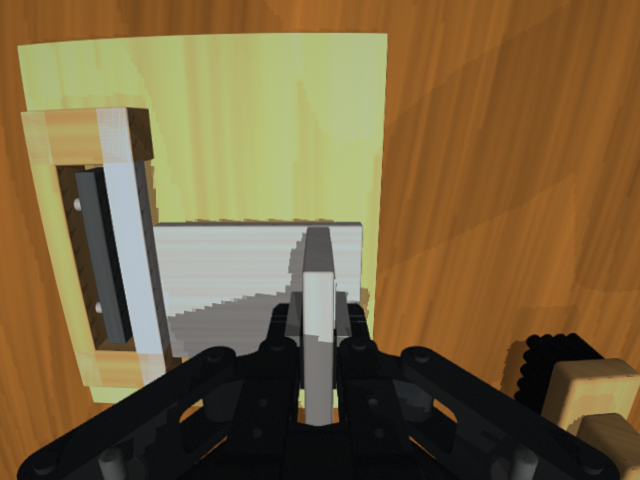

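The wrist view shows the foot square to the lip: foot end at px 160, lip at px 130. Ledge and holder yaw agree (7.35° and 7.34°). Lowering.

Emit:
drive_tool([
  [[1,0,0,-10,0],[1,0,0,-20,0],[1,0,0,-16,0],[1,0,0,-8,0],[1,0,0,-4,0],[1,0,0,0,0],[1,0,0,0,0],[1,0,0,0,0]],
])

```text
clock: 18.22
position: [516.8, 15.2, 44.1]
ee_rot: [0.751, -0.661, 0.001, -0.001]
contact_force: [0.2, -0.4, 0.2]
gripper_width: 9.0
grasp_force: 58.5
```

Emit:
drive_tool([
  [[1,0,0,-1,0],[1,0,0,0,0],[1,0,0,0,0],[1,0,0,0,0]],
])

```text
clock: 18.55
position: [516.2, 15.2, 42.6]
ee_rot: [0.751, -0.66, 0.0, -0.0]
contact_force: [-0.0, -0.5, -0.3]
gripper_width: 9.2
grasp_force: 58.5
```

Emit:
drive_tool([
  [[1,0,0,0,0],[1,0,0,0,0]],
])

```text
clock: 18.72
position: [516.1, 15.2, 42.4]
ee_rot: [0.751, -0.66, 0.0, -0.0]
contact_force: [-0.2, 0.4, -0.5]
gripper_width: 9.6
grasp_force: 58.5
```

```bash
python3 - <<'E'
from h import *
s,p,d,W=wcloud('w6');print(s['position'],s['contact_force'],Ro.from_quat(s['ee_rot']).as_matrix()[:,2])
c,si=np.cos(np.radians(7.35)),np.sin(np.radians(7.35))
L=(W-[585.5,25.0,0])@np.array([[c,-si,0],[si,c,0],[0,0,1]])
def med(x0,x1,y0,y1):
    k=L.reshape(-1,3);k=k[(k[:,0]>x0)&(k[:,0]<x1)&(k[:,1]>y0)&(k[:,1]<y1)];return np.round(np.percentile(k[:,2],[5,50,95]),1),len(k)
print('board',med(-80,20,-85,-50),med(-80,20,50,85))
for x in range(-60,5,10):print(x,med(x,x+10,-30,0),med(x,x+10,0,30))
E
```

```text
[516.12839348  15.1619577   42.41626383] [-0.22383308  0.36238886 -0.47194574] [ 2.28930172e-04  7.34984203e-05 -9.99999971e-01]
board (array([16.1, 17.2, 18.3]), 17265) (array([16.4, 17.2, 18. ]), 444)
-60 (array([ 28. , 113.7, 136.8]), 7671) (array([27. , 28.2, 28.7]), 47)
-50 (array([ 27.6,  93.3, 130.3]), 3682) (array([ 27.3,  28.7, 100.3]), 989)
-40 (array([ 27.7, 100.6, 115.7]), 4602) (array([ 27.7, 100.2, 115. ]), 3312)
-30 (array([ 27.8, 118.3, 129.9]), 6523) (array([ 27.4,  28.5, 119.3]), 1430)
-20 (array([ 27.6, 123.6, 134.1]), 4133) (array([27.3, 28.2, 29.1]), 987)
-10 (array([ 27.4,  28.4, 133.8]), 1626) (array([27.3, 28.2, 29.2]), 1055)
0 (array([27.1, 28.2, 29.1]), 599) (array([27.2, 28.2, 29.1]), 497)
```

The foot is level and sits mid-height in the opening (3 mm gap below). Advancing along the ledge's +x.

Emit:
drive_tool([
  [[1,2,0.26,0,0],[1,4,0.51,0,0],[1,4,0.51,0,0],[1,4,0.51,0,0],[1,4,0.51,0,0],[1,4,0.51,0,0],[1,4,0.51,0,0],[1,4,0.51,0,0],[1,4,0.51,0,0],[1,4,0.51,0,0],[1,4,0.51,0,0],[1,2,0.26,0,0],[1,0,0,0,0],[1,0,0,0,0]],
])

```text
clock: 19.93
position: [560.0, 20.7, 42.2]
ee_rot: [0.751, -0.661, -0.0, 0.0]
contact_force: [-0.2, -0.8, -0.4]
gripper_width: 8.7
grasp_force: 58.5
```

Emit:
drive_tool([
  [[1,1,0.13,0,0],[1,1,0.13,0,0],[1,1,0.13,0,0],[1,1,0.13,0,0],[1,0,0,0,0],[1,0,0,0,0]],
])

```text
clock: 20.43
position: [564.1, 21.3, 42.3]
ee_rot: [0.751, -0.661, -0.0, 0.0]
contact_force: [0.5, 0.4, -0.3]
gripper_width: 9.3
grasp_force: 58.5
```

Emit:
drive_tool([
  [[1,1,0.13,0,0],[1,1,0.13,0,0],[1,1,0.13,0,0],[1,0,0,0,0],[1,0,0,0,0]],
])

```text
clock: 20.85
position: [566.1, 21.4, 42.0]
ee_rot: [0.751, -0.661, -0.001, 0.001]
contact_force: [-2.8, -0.7, -0.2]
gripper_width: 9.2
grasp_force: 58.6
```

Emit:
drive_tool([
  [[1,1,0.13,0,0],[1,1,0.13,0,0],[1,1,0.13,0,0],[1,1,0.13,0,0],[1,0,0,0,0],[1,0,0,0,0]],
])

```text
clock: 21.35
position: [570.3, 21.9, 42.0]
ee_rot: [0.751, -0.661, -0.001, 0.001]
contact_force: [-4.6, -0.2, 1.6]
gripper_width: 9.0
grasp_force: 58.7
```

Emit:
drive_tool([
  [[1,1,0.13,0,0],[1,1,0.13,0,0],[1,0,0,0,0],[1,0,0,0,0]],
])

```text
clock: 21.68
position: [572.0, 22.1, 42.0]
ee_rot: [0.751, -0.661, -0.001, 0.001]
contact_force: [-6.3, 0.1, 0.7]
gripper_width: 9.2
grasp_force: 58.8
```

Emit:
drive_tool([
  [[1,1,0.13,0,0],[1,1,0.13,0,0],[1,0,0,0,0],[1,0,0,0,0]],
])

```text
clock: 22.02
position: [573.7, 22.3, 42.0]
ee_rot: [0.751, -0.661, -0.001, 0.001]
contact_force: [-6.2, 0.2, 1.8]
gripper_width: 9.5
grasp_force: 59.1
```

Emit:
drive_tool([
  [[1,1,0.13,0,0],[1,0,0,0,0],[1,0,0,0,0]],
])

```text
clock: 22.27
position: [574.0, 22.3, 42.0]
ee_rot: [0.751, -0.661, -0.001, 0.002]
contact_force: [-8.2, 0.4, 3.0]
gripper_width: 9.3
grasp_force: 59.3
```

Emit:
drive_tool([
  [[1,1,0.13,0,0],[1,0,0,0,0],[1,0,0,0,0]],
])

```text
clock: 22.52
position: [574.1, 22.3, 41.8]
ee_rot: [0.751, -0.661, -0.002, 0.003]
contact_force: [-9.3, 0.9, 4.4]
gripper_width: 9.2
grasp_force: 59.3
```

Emit:
drive_tool([
  [[1,1,0.13,0,0],[1,0,0,0,0],[1,0,0,0,0],[1,0,0,0,0],[1,0,0,0,0],[1,0,0,0,0]],
])

```text
clock: 23.02
position: [574.2, 22.2, 41.7]
ee_rot: [0.751, -0.661, -0.003, 0.003]
contact_force: [-10.9, 0.6, 4.9]
gripper_width: 9.4
grasp_force: 59.5
```

```bash
python3 - <<'E'
from h import *
s,p,d,W=wcloud('w7');r=Ro.from_quat(s['ee_rot']).as_matrix();print(s['position'],s['contact_force'],r[:,2],np.degrees(np.arctan2(r[1,1],r[0,1])))
c,si=np.cos(np.radians(7.35)),np.sin(np.radians(7.35))
L=(W-[585.5,25.0,0])@np.array([[c,-si,0],[si,c,0],[0,0,1]])
k=L.reshape(-1,3)
q=k[(k[:,0]>-10)&(k[:,0]<28)&(abs(k[:,1])<34)&(k[:,2]>22)&(k[:,2]<36)]
A=np.c_[q[:,:2],np.ones(len(q))];f,*_=np.linalg.lstsq(A,q[:,2],rcond=None);print('foot plane slopes deg',np.degrees(f[:2]),f[2],len(q))
b=k[(k[:,0]>-80)&(k[:,0]<20)&(k[:,1]>-90)&(k[:,1]<-45)&(k[:,2]<24)];A=np.c_[b[:,:2],np.ones(len(b))];f,*_=np.linalg.lstsq(A,b[:,2],rcond=None);print('board',np.degrees(f[:2]),f[2])
region(W,490,620,-30,80,24,33,'foot')
z=k[(k[:,0]>50)&(k[:,0]<80)&(abs(k[:,1])<45)&(k[:,2]>36)&(k[:,2]<46)];print('bar x',np.percentile(z[:,0],[2,50,98]) if len(z) else 0)
E
```

```text
[574.19224273  22.19912238  41.6530574 ] [-10.85593869   0.55009887   4.9222257 ] [-0.00849834 -0.00170164 -0.99996244] -172.72676208991174
foot plane slopes deg [-0.49611799 -0.10445876] 27.295810775191562 6313
board [0.03003009 0.04347843] 17.230271854211043
foot 10094 c [586.2  22.5] size [63.5 68.8] ang 7.4 zmed 27.2
bar x [63.15470136 70.76226598 79.56825101]
```

View pics/w7.png

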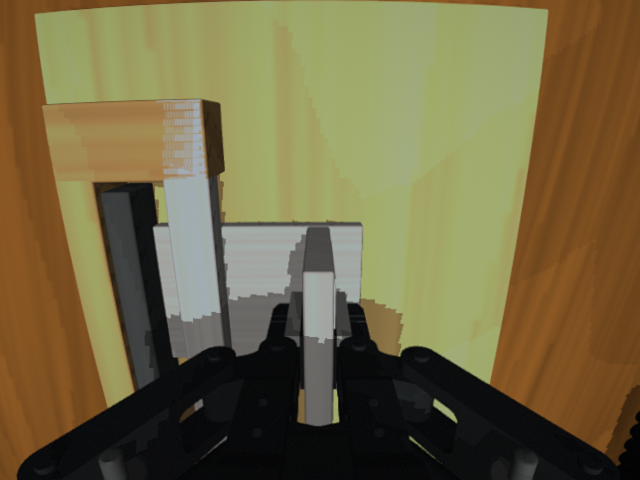

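The wrist view shows the foot under the lip and against the bar (px 155,270). The bar's front face is at ledge x = 63 mm, which is full travel. The holder is 0.5° off upright, its yaw is within 0.1° of square to the lip, and the push is 11 N. Handing in.

```bash
python3 -c "
from bench import *
print(job_done())"
```

```text
the job is handed in; nothing more can be done
None
```

I swept the three offcuts off the ledge, stood the brush on the table clear of it, and handed in with the label holder still gripped and pressing the sprung bar fully back, about 23 s in; the bottle, tape roll and radio were not touched.

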